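# Clear the tile-trimming bed

### The arm

A 7-joint arm with a two-finger parallel gripper is mounted at the origin on the work surface. World frame = base frame: x ahead of the robot, y to its left, z up, the work surface at z = 0. Lengths are in m, angles in rad, forces in N, time in s.
With the tool pointing down it reaches from about 0.425 to 0.95 m from the base axis. Payload 4.7 kg.
Tool frame: the origin (TCP) lies between the finger pads; the fingertips stand 25 mm ahead of it and the grasp point (between the pads) lies 6 mm ahead of it; z points along the fingers, y is the line along which they close (so a half turn about z gives the same grasp; the last joint's range is limited). The gripper opens to 85 mm and grips with 20 to 120 N. Pads are 22 mm wide; open, the fingers measure 114 mm over their backs; the gripper's body (76 mm by 85 mm) begins 54 mm behind the grasp point. The pads swing forward as they close: fully open they stand 13 mm farther back than shut.
Start: joints at [-0.029, 0.469, -0.049, 1.532, 0.024, 1.141, -0.082], TCP at [0.675, 0, 0.256] pointing down, gripper open.
Joint ranges: [-2.59, 2.59], [-0.33, 1.99], [-1.39, 1.29], [0.1, 2.45], [-1.04, 4.18], [0.21, 1.99], [-2.66, 2.66]. Speed limits (rad/s): [2.57, 2.57, 3.14, 3.14, 3.14, 3.14, 3.14].

### API

Orientations are given as a 3x3 rotation matrix whose columns are the frame's x, y, z axes.
In Python, from rig import * gives the robot as it stands. Calls block until the motion is done:
- movep(position, orientation): joint-space move of the TCP to a pose.
- move_l(position, attitude=None, feed=0.15, until_force=None): straight line of the TCP; attitude=None keeps the orientation; feed is the mean speed in m/s. With until_force (N) it stops when the force on the tool has changed by that much, and returns True; else False.
- move_joints(angles): joint-space move.
- command_gripper(opening, newtons=None): finger opening in m; newtons is the grip in N (None keeps the last); returns when the fingers have stopped.
- sleep(seconds).
- inverse_kinematics(position, orientation): joint angles nearest the present ones, or None.
- sense(): the state.
- camera(name): name is "scene" or "side" or "wrist"; returns (picture, depth): 400x640x3 uint8, red, green, blue; 400x640 float32, m along the optical axis (not along the pixel's ray), 0 where there is no reading.
- camera_params(name): a dict with "K" (3x3 intrinsics, pixels), "dist" ([k1, k2, p1, p2, k3] as OpenCV has them; the pictures are not rectified), "position" and "rotation" of the camera in the world; the wrist camera has in their place "tool_from_camera" (4x4, takes a point from camera to tool coordinates, whose origin is the TCP and whose axes are the flange's). Camera axes: x right, y down, z forward; pixel columns grow to the right and rows downward; lengths in m; the calibration is good to about 2 mm. A picture is of the moment at which its call begins: read the wrist's pose just before it. camera_params takes no time and is no camera call.
A pose or a line that the arm cannot do raises Unreachable and nothing moves.
- finish_job(): hands the job in; it is judged then, once.
The state is a dict: "time_s": time; "joint_pos": joint angles; "qd": joint speeds; "joint_efforts": joint torques, N m; "position": TCP position; "tcp_rot": TCP orientation; "wrist_force": force on the tool from outside, world axes, zero at the start; "ft_torque": the same for the moment, N m; "finger_gap": finger opening in m; "gripper_force": force on a finger pad.
Only numpy, scipy, OpenCV 4.12 (cv2) and the standard library are available. Lean on these libraries where they do the work, as an engineer would, in place of code of your own. Each camera call takes 0.05 s, during which the arm holds its last target. There are 200 camera calls.

### The job

Undo the wing knob on the length stop, slide the stop all the way along the fence to its end cap, away from the catch tray, and turn the knob fully tight again. Then take the rubbing block by its wooden grip and with it sweep all six tile chips along the bed into the catch tray (the gripper itself must not touch the chips), and stand the block back upright on the open bench. Leave the cups, the jar and the tile pile where they are.

Things in the scene. Friction and masses are not known exactly. Their poses are not given: they have to be found in the camera images.
- bed: Tile-trimming bed, fixed to the bench; place and yaw vary. Origin on the bench (z = 0) under its middle. Axes: x from its open front edge to the fence (away from the robot), y along the bed, +y to the fence's end cap, -y to the catch tray (robot's right). The flat grey top is 55 mm above the bench, x -100 mm (open edge) to +90 mm (fence's face), y -218 mm (edge above the tray) to +210 mm.
- bed_top (a point): Point of the bed's grey top straight above the bed's origin, same axes. The aluminium fence stands on the top from x = +90 to +120 mm, 35 mm high, along its whole length. Black end cap at the fence's +y end, y = +210 to +214 mm, 42 mm high.
- tray_in (a point): Centre of the inner floor of the steel catch tray, an open box fixed at the bed's -y end; axes as the bed's. Inside 234 mm along x, 99 mm along y, 38 mm deep; walls 3 mm; floor 3 mm and rim 41 mm above the bench, so the rim is 14 mm below the bed's top. The top's edge overhangs the tray's near wall, so chips pushed off it fall in.
- length_stop (a joint): Length stop's place on the fence in metres: 0 = fully home against the end cap, growing along the bed's -y towards the tray; at home its middle is at bed y = +186 mm; range 0 to 0.24, starts 0.09 to 0.16. Knob undone it slides with about 2 N; knob tight it holds firm up to about 28 N. It stays where it is left.
- stop_foot (a point): Middle of the underside of the stop's steel arm, 3.5 mm over the bed's top; axes as the bed's. The arm is 30 mm along y, 42 mm tall and reaches 52 mm out over the bed (bed x = +38 to +90 mm). It hangs from a saddle plate on the fence, 44 mm along y, 40 mm along x, whose top is 46 mm above the bed's top.
- clamp_knob (a joint): Angle of the wing knob on the stop in rad: 0 = fully tight (wing along the fence); anticlockwise seen from above undoes it; range 0 to 1.45, starts 0 to 0.12. The clamp lets go beyond about 0.75 rad and counts as undone beyond 0.8. It turns with 0.1 to 0.2 Nm and stays where it is left.
- knob_grip (a point): On the vertical axis of the wing knob, 75.5 mm above the bed's top, over the fence (bed x = +105 mm). The black wing is 50 mm long (this frame's x), 13 mm thick (its y) and spans from 14 mm below this point to 10 mm above; under it a 12 mm stem, then the saddle plate 30 mm below this point. The frame turns with the knob.
- block: Rubbing block: grey stone foot 120 mm long (its x), 44 mm thick (its y), 24 mm high, with a pale wooden grip on top 96 mm long (x), 26 mm thick (y), rising to 58 mm, centred. Origin: centre of its underside. Stands upright on its foot on the bench at the start, yaw varies; about 0.45 kg (0.3 to 0.6). May be swapped with one of the cups.
- chip0: Loose chip of glazed tile, a flat terracotta piece with a white top, 20 to 35 mm across, 9 mm thick, about 13 g, lying on the bed. Origin: centre of its underside.
- chip1: Loose chip of glazed tile, a flat terracotta piece with a white top, 20 to 35 mm across, 9 mm thick, about 13 g, lying on the bed. Origin: centre of its underside.
- chip2: Loose chip of glazed tile, a flat terracotta piece with a white top, 20 to 35 mm across, 9 mm thick, about 13 g, lying on the bed. Origin: centre of its underside.
- chip3: Loose chip of glazed tile, a flat terracotta piece with a white top, 20 to 35 mm across, 9 mm thick, about 13 g, lying on the bed. Origin: centre of its underside.
- chip4: Loose chip of glazed tile, a flat terracotta piece with a white top, 20 to 35 mm across, 9 mm thick, about 13 g, lying on the bed. Origin: centre of its underside.
- chip5: Loose chip of glazed tile, a flat terracotta piece with a white top, 20 to 35 mm across, 9 mm thick, about 13 g, lying on the bed. Origin: centre of its underside.
- cup_a: Blue glazed cup without handle, 76 mm wide, 85 mm tall, on the bench. Leave alone. Origin: centre of its foot.
- cup_b: Blue glazed cup like the other. Leave alone. Origin: centre of its foot.
- jar: Blue lidded jar, 94 mm wide, 138 mm tall, on the bench beyond the tray. Leave alone. Origin: centre of its foot.
- tile_pile: Pile of five tiles 100 x 100 mm, 45 mm high, on the bench behind the fence. Leave alone. Origin: centre of its underside.

How it is judged:
On the way, in this order (a step that is already met when the one before it is completed fails the run):
1. the wing knob is undone (value of joint clamp_knob above 0.8 rad), for 0.1 s.
2. the stop is fully home at the end cap and the knob is tight again (value of joint length_stop below 0.006 m and value of joint clamp_knob below 0.2 rad), for 0.2 s.
3. all six chips lie in the catch tray (x of chip0 in the frame of tray_in between -0.12 and 0.12 m and y of chip0 in the frame of tray_in between -0.055 and 0.055 m and z of chip0 in the frame of tray_in between -0.01 and 0.045 m and x of chip1 in the frame of tray_in between -0.12 and 0.12 m and y of chip1 in the frame of tray_in between -0.055 and 0.055 m and z of chip1 in the frame of tray_in between -0.01 and 0.045 m and x of chip2 in the frame of tray_in between -0.12 and 0.12 m and y of chip2 in the frame of tray_in between -0.055 and 0.055 m and z of chip2 in the frame of tray_in between -0.01 and 0.045 m and x of chip3 in the frame of tray_in between -0.12 and 0.12 m and y of chip3 in the frame of tray_in between -0.055 and 0.055 m and z of chip3 in the frame of tray_in between -0.01 and 0.045 m and x of chip4 in the frame of tray_in between -0.12 and 0.12 m and y of chip4 in the frame of tray_in between -0.055 and 0.055 m and z of chip4 in the frame of tray_in between -0.01 and 0.045 m and x of chip5 in the frame of tray_in between -0.12 and 0.12 m and y of chip5 in the frame of tray_in between -0.055 and 0.055 m and z of chip5 in the frame of tray_in between -0.01 and 0.045 m), for 0.2 s.
At the end, for the whole second after the job is handed in: All six chips are inside the catch tray (below its rim, give or take a few mm), the stop is within 6 mm of its home at the end cap with the knob within 0.2 rad of fully tight, and the block stands upright (within 0.12 rad) and at rest on the bench itself, outside the tray (all of step 2 and all of step 3 and height (world z) of block between -0.01 and 0.012 m and angle between block's own z axis and vertical below 0.12 rad and linear speed of block below 0.03 m/s and (y of block in the frame of tray_in below -0.075 m or y of block in the frame of tray_in above 0.15 m or x of block in the frame of tray_in below -0.14 m or x of block in the frame of tray_in above 0.14 m)); the robot touches nothing.
It fails at once if the gripper touches a chip (contact force between the fingers and chip0 above 0.3 N or contact force between the fingers and chip1 above 0.3 N or contact force between the fingers and chip2 above 0.3 N or contact force between the fingers and chip3 above 0.3 N or contact force between the fingers and chip4 above 0.3 N or contact force between the fingers and chip5 above 0.3 N).
It fails at once if a cup is shifted by more than 15 mm or tipped (distance of cup_a from where it was at the start of the episode above 0.015 m or angle between cup_a's own z axis and vertical above 0.2 rad).
It fails at once if a cup is shifted by more than 15 mm or tipped (distance of cup_b from where it was at the start of the episode above 0.015 m or angle between cup_b's own z axis and vertical above 0.2 rad).
It fails at once if a lidded jar is shifted by more than 15 mm or tipped (distance of jar from where it was at the start of the episode above 0.015 m or angle between jar's own z axis and vertical above 0.2 rad).
It fails at once if a tile pile is shifted by more than 15 mm or tipped (distance of tile_pile from where it was at the start of the episode above 0.015 m or angle between tile_pile's own z axis and vertical above 0.2 rad).
It also fails if it takes over 72 s, if anything falls off the work surface, if the arm or the gripper's body presses on something with over 40 N, if the wrist force passes 120 N, or if a joint passes its speed limit or range.

## Working session

There is one attempt and no reset: what is moved stays moved. The work goes in short steps, each a Python script; the robot and the scene stay as the last script left them, time stands still between calls to the robot, and variables do not carry over. Pictures are saved under pics/ and viewed, at most 10 in all, crops included, and the job is handed in when it is done.

```bash
ls; mkdir -p pics; python3 - <<'E'
from rig import *
import cv2,numpy as np
np.set_printoptions(precision=4,suppress=True)
for n in ("scene","side","wrist"):
    s=sense(); im,d=camera(n); p=camera_params(n)
    cv2.imwrite(f"pics/{n}0.png",im[:,:,::-1]); np.savez(f"{n}0.npz",im=im,d=d,pos=s["position"],rot=s["tcp_rot"])
    print(n,p)
print(sense()["time_s"],sense()["tcp_rot"])
E
```

```text
pics
scene {'K': array([[399.9785,   0.    , 323.5995],
       [  0.    , 399.9785, 195.6677],
       [  0.    ,   0.    ,   1.    ]]), 'dist': array([-0.066,  0.   ,  0.   ,  0.   ,  0.   ]), 'position': array([1.2216, 0.3598, 1.0016]), 'rotation': array([[-0.5035,  0.6881, -0.5225],
       [ 0.864 ,  0.396 , -0.311 ],
       [-0.0071, -0.608 , -0.7939]])}
side {'K': array([[519.8425,   0.    , 317.4971],
       [  0.    , 519.8425, 196.5181],
       [  0.    ,   0.    ,   1.    ]]), 'dist': array([-0.0356,  0.    ,  0.    ,  0.    ,  0.    ]), 'position': array([0.4936, 0.8814, 1.1207]), 'rotation': array([[-0.9935, -0.0841,  0.0767],
       [-0.1138,  0.7443, -0.658 ],
       [-0.0018, -0.6625, -0.7491]])}
wrist {'K': array([[290.2886,   0.    , 317.1233],
       [  0.    , 290.2886, 196.691 ],
       [  0.    ,   0.    ,   1.    ]]), 'dist': array([-0.0043,  0.    ,  0.    ,  0.    ,  0.    ]), 'tool_from_camera': array([[-0.0006, -0.9529, -0.3033,  0.0762],
       [ 1.    , -0.0006,  0.0001, -0.0023],
       [-0.0003, -0.3033,  0.9529, -0.1181],
       [ 0.    ,  0.    ,  0.    ,  1.    ]])}
0.15 [[ 0.      1.     -0.0014]
 [ 1.     -0.     -0.0001]
 [-0.0001 -0.0014 -1.    ]]
```

View pics/scene0.png

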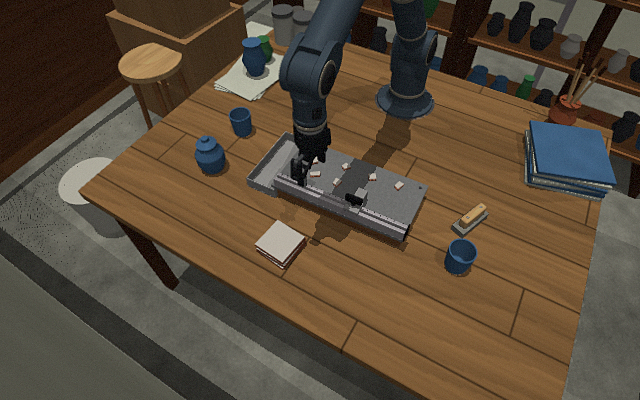

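View pics/side0.png

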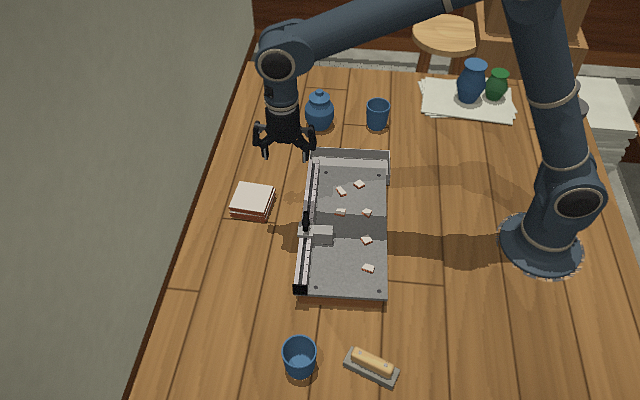

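The side view shows the tray at the far end, with the fence on the left. The stop and wing are near (308,225), with chips at (340,191), (359,184), (340,212), (367,212), (366,240) and (368,268). The block is at (371,366) and a cup is next to it at (299,357). Next I'll measure using depth and colour.

```bash
cat > h.py <<'E'
from rig import *
import cv2,numpy as np
np.set_printoptions(precision=4,suppress=True)
def pose(n,s):
    p=camera_params(n)
    if n!="wrist": return p,np.array(p["rotation"]),np.array(p["position"])
    T=np.array(p["tool_from_camera"]);R=np.array(s["tcp_rot"])
    return p,R@T[:3,:3],np.array(s["position"])+R@T[:3,3]
def rays(p,R,shape=(400,640)):
    v,u=np.mgrid[:shape[0],:shape[1]].astype(float)
    n=cv2.undistortPoints(np.stack([u.ravel(),v.ravel()],1)[:,None],p["K"],p["dist"])[:,0]
    return (np.c_[n,np.ones(len(n))]@R.T).reshape(*shape,3)
def cloud(n,s,d):
    p,R,t=pose(n,s); return t+rays(p,R)*d[...,None]
def on_plane(n,s,z):
    p,R,t=pose(n,s); r=rays(p,R); return t+r*((z-t[2])/r[...,2])[...,None]
def blobs(m,mn):
    k,l,st,c=cv2.connectedComponentsWithStats(m.astype(np.uint8)); return [(l==i) for i in range(1,k) if st[i,4]>=mn]
def rect(P): # mm
    return cv2.minAreaRect((P[:,:2]*1000).astype(np.float32))
E
cat > a.py <<'E'
from h import *
for n in ("side","scene"):
    z=np.load(n+"0.npz");im,d=z["im"].astype(int),z["d"];P=cloud(n,None,d);ok=d>0
    reg=ok&(abs(P[...,0]-.68)<.3)&(abs(P[...,1])<.45)
    bn=ok&(abs(P[...,2])<.01);print(n,"bench z",np.median(P[...,2][bn]))
    H=cv2.cvtColor(z["im"],cv2.COLOR_RGB2HSV).astype(int)
    for nm,z0,z1,x in (("top",.050,.059,H[...,1]<60),("fence",.086,.094,H[...,1]<60),("saddle",.096,.106,True),("knob",.125,.16,H[...,2]<70)):
        for b in sorted(blobs(reg&(P[...,2]>z0)&(P[...,2]<z1)&x,25),key=lambda b:-b.sum())[:3]:
            v,u=np.nonzero(b);print(nm,b.sum(),rect(P[b]),u.mean().round(),v.mean().round(),np.median(P[b][:,2]))
    for b in blobs(ok&(H[...,0]>12)&(H[...,0]<28)&(P[...,2]>.045)&(P[...,2]<.07)&(P[...,1]>-.6)&(P[...,0]>.35)&(P[...,0]<1),40):
        v,u=np.nonzero(b);print("grip?",b.sum(),rect(P[b]),u.mean(),v.mean(),np.median(P[b][:,2]))
    Q=on_plane(n,None,.064)
    for b in blobs(reg&(P[...,2]>.05)&(P[...,2]<.075)&(im.min(2)>140),12):
        v,u=np.nonzero(b);print("chip?",b.sum(),u.mean().round(),v.mean().round(),Q[b].mean(0),P[b].mean(0))
E
python3 a.py
```

```text
side bench z 0.001434660917137176
top 7872 ((508.0025329589844, 33.924530029296875), (191.01565551757812, 435.5951843261719), 2.3782880306243896) 350.0 236.0 0.05598112685859191
fence 403 ((612.2403564453125, 180.244873046875), (30.18790054321289, 136.34933471679688), 2.2517244815826416) 302.0 261.0 0.09116860981987429
fence 228 ((611.71630859375, -48.790809631347656), (11.279693603515625, 223.5167694091797), 2.3747828006744385) 314.0 191.0 0.09110319224659258
fence 196 ((631.1765747070312, -62.55213928222656), (11.163702011108398, 199.01934814453125), 2.241257429122925) 307.0 185.0 0.09078754065606565
saddle 380 ((592.1970825195312, 95.18708801269531), (46.811317443847656, 88.25000762939453), 88.7420425415039) 315.0 230.0 0.1013795919297612
saddle 57 ((642.3554077148438, -393.6561279296875), (28.64847183227539, 63.77457809448242), 78.25239562988281) 318.0 105.0 0.09983424844959043
knob 116 ((614.7658081054688, 95.35103607177734), (17.13730239868164, 49.79059982299805), 7.959572792053223) 305.0 220.0 0.14002954550160773
grip? 7009 ((508.0163269042969, 33.92124938964844), (191.0324554
[... 3422 characters left out ...]
, 397.20745849609375), (26.642040252685547, 93.9264144897461), 68.72705841064453) 472.708 213.892 0.05736368299638123
grip? 656 ((788.171875, -43.10696792602539), (99.81294250488281, 99.57199096679688), 84.58477020263672) 279.2149390243902 240.5060975609756 0.04637012480060837
chip? 14 315.0 160.0 [ 0.4932 -0.1035  0.064 ] [ 0.494 -0.103  0.065]
chip? 19 345.0 165.0 [ 0.467  -0.0112  0.064 ] [ 0.4672 -0.0111  0.0642]
chip? 33 315.0 173.0 [ 0.5406 -0.0756  0.064 ] [ 0.5414 -0.0751  0.0651]
chip? 31 372.0 176.0 [0.4636 0.0839 0.064 ] [0.4639 0.084  0.0644]
chip? 18 335.0 180.0 [ 0.5353 -0.0064  0.064 ] [ 0.5356 -0.0062  0.0645]
chip? 32 399.0 184.0 [0.4536 0.1673 0.064 ] [0.4539 0.1674 0.0644]
```

View pics/wrist0.png

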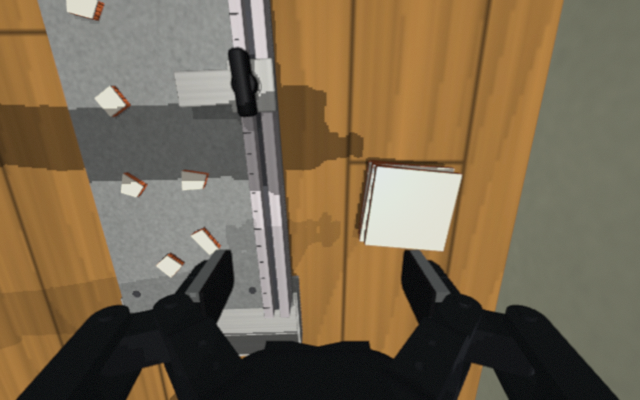

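The wrist view shows the wing at about (243,82), nearly aligned with the fence, and all six chips clear of the gripper. The bed origin is about (0.513, 0.038) with a yaw of 2.3°. I'll refine the knob position from this same wrist picture, find the cups, and move above the knob.

```bash
cat >> h.py <<'E'
YAW=np.radians(2.3);B0=np.array([.513,.038])
Rb=np.array([[np.cos(YAW),-np.sin(YAW)],[np.sin(YAW),np.cos(YAW)]])
def bed(x,y,z=0): return np.r_[B0+Rb@[x,y],.055+z]
def tobed(p): return (np.asarray(p)[...,:2]-B0)@Rb
def att(a): # tool down, closing line (tool y) along world angle a
    y=np.array([np.cos(a),np.sin(a),0]);z=np.array([0,0,-1.]);return np.stack([np.cross(y,z),y,z],1)
def wing(s,im,d):
    P=cloud("wrist",s,d)
    m=(d>0)&(P[...,2]>.130)&(P[...,2]<.15)&(im.max(2)<75)&(abs(P[...,0]-.615)<.06)&(np.arange(400)[:,None]<240)
    b=max(blobs(m,20),key=lambda b:b.sum());r=rect(P[b]);c,(w,h),a=r
    a=a if w>h else a+90 # long axis deg
    a=(a%180);return np.array(c)/1000,(w,h),np.radians(a)-np.pi/2-YAW,P[b],b
E
python3 - <<'E'
from h import *
z=np.load("wrist0.npz");s=dict(position=z["pos"],tcp_rot=z["rot"]);im,d=z["im"],z["d"]
c,wh,a,P,b=wing(s,im,d);print("wing",c,wh,a,np.median(P[:,2]),tobed(c))
C=cloud("wrist",s,d)
for n,lo,hi in (("fence",.087,.093),("saddle",.098,.105)):
    m=(d>0)&(C[...,2]>lo)&(C[...,2]<hi)&(np.arange(400)[:,None]<230)
    for q in sorted(blobs(m,50),key=lambda q:-q.sum())[:3]: r=rect(C[q]);print(n,q.sum(),r,tobed(np.array(r[0])/1000))
for n in("side","scene"):
    z=np.load(n+"0.npz");C=cloud(n,None,z["d"]);H=cv2.cvtColor(z["im"],cv2.COLOR_RGB2HSV)
    m=(z["d"]>0)&(H[...,0]>95)&(H[...,0]<120)&(H[...,1]>100)&(C[...,2]>.02)&(C[...,2]<.15)&(abs(C[...,0]-.6)<.35)&(abs(C[...,1])<.6)
    for q in blobs(m,60): print("blue",n,q.sum(),rect(C[q]))
E
```

```text
wing [0.6146 0.0915] (48.03152847290039, 18.659584045410156) -0.07098211137704152 0.1400810468020617 [0.1037 0.0494]
fence 1342 ((627.1249389648438, 9.886154174804688), (11.381115913391113, 120.68302917480469), 2.486175537109375) [ 0.1129 -0.0327]
fence 1298 ((608.2476196289062, 7.570697784423828), (11.426180839538574, 116.06696319580078), 2.223007917404175) [ 0.0939 -0.0342]
fence 760 ((621.8438110351562, 138.221435546875), (11.340289115905762, 44.683692932128906), 2.953707218170166) [0.1128 0.0958]
saddle 2095 ((572.31201171875, 88.86376953125), (51.700382232666016, 43.3128776550293), 5.317296981811523) [0.0613 0.0484]
saddle 1002 ((625.740234375, 92.46542358398438), (18.55957794189453, 44.1262092590332), 5.239084243774414) [0.1148 0.0499]
blue side 857 ((637.5244750976562, -399.2054443359375), (89.75655364990234, 71.9438247680664), 5.262569904327393)
blue side 565 ((453.8767395019531, -432.9999694824219), (69.76451873779297, 84.16033935546875), 3.505425214767456)
blue side 909 ((588.915283203125, 408.0854187011719), (71.97645568847656, 74.22850036621094), 9.526110649108887)
blue scene 462 ((457.0402526855469, -431.7483825683594), (77.9520263671875, 70.26216125488281), 37.54060745239258)
blue scene 818 ((648.499267578125, -406.9446716308594), (77.76654815673828, 79.98676300048828), 84.77603149414062)
blue scene 721 ((592.75830078125, 407.6607971191406), (73.88964080810547, 74.05386352539062), 26.777982711791992)
```

```bash
python3 - <<'E'
from h import *
c=np.array([.615,.0925]);A=att(YAW+.04)
movep([*c,.26],A); s=sense();print(s["time_s"],s["position"],s["joint_pos"])
im,d=camera("wrist");cv2.imwrite("pics/wrist1.png",im[:,:,::-1])
k,wh,a,P,b=wing(s,im,d);print("wing",k,wh,a,np.median(P[:,2]))
Q=on_plane("wrist",s,.1405);r=rect(Q[b]);print("plane",r)
E
```

```text
0.6667 [0.6143 0.0937 0.2602] [-0.1471  0.3804 -0.0966  1.6602  0.0403  1.1028 -0.1724]
wing [0.6138 0.0928] (17.77499771118164, 48.69587326049805) 0.0363815551714432 0.14030613317945073
plane ((613.6331787109375, 93.7525405883789), (17.208959579467773, 49.65410614013672), 4.686098575592041)
```

View pics/wrist1.png

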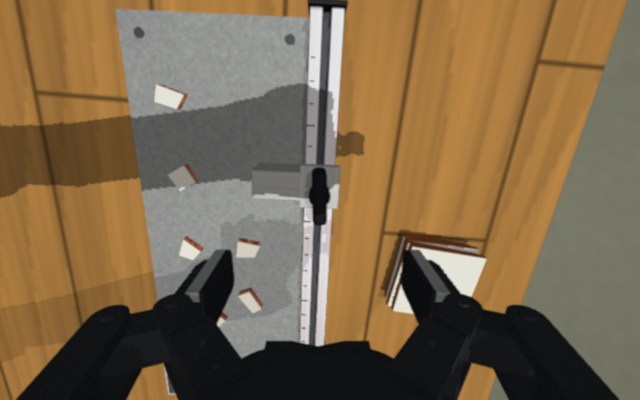

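The wing is at (318,195), centred between the fingers, with a knob angle of about 0.04. I'll grip it, undo it, slide the stop home and tighten the knob.

```bash
sed -i 's/B0=np.array(\[.513,.038\])/B0=np.array([.5115,.038])/' h.py; python3 - <<'E'
from h import *
def st(t): s=sense();print(t,round(s["time_s"],2),s["position"],"F",s["wrist_force"],"T",s["ft_torque"],"gap",round(s["finger_gap"],4),"yawY",np.arctan2(s["tcp_rot"][1][1],s["tcp_rot"][0][1])-YAW,"q7",s["joint_pos"][6]);return s
k=np.array([.6138,.0935]);A=att(YAW+.037)
command_gripper(.05)
move_l([*k,.26],A); move_l([*k,.1375],A,feed=.1); st("down")
command_gripper(0,60); s=st("grip")
q=np.array(s["joint_pos"])
for f in (.5,1): 
    p=q.copy();p[6]-=1.15*f;move_joints(p)
s=st("undone")
u=Rb@[0,1.];t=np.array(s["position"])+np.r_[u*.142,0]
print(move_l(t,feed=.06,until_force=15));s=st("slid")
cv2.imwrite("pics/side1.png",camera("side")[0][100:330,220:460,::-1].repeat(2,0).repeat(2,1))
E
```

```text
down 2.78 [0.6143 0.0936 0.1383] F [-0.0848  0.2318 -0.0815] T [-0.0152  0.0158 -0.0304] gap 0.0496 yawY 0.03695665342607095 q7 -0.19298175386273542
grip 3.21 [0.6158 0.0937 0.1384] F [ 6.2297  0.2673 -0.6404] T [ 0.0828 -0.8611  0.1529] gap 0.0123 yawY 0.03738659585263772 q7 -0.19270500754623784
undone 4.42 [0.6168 0.0974 0.1396] F [ 3.95   -5.1133  5.554 ] T [-0.3796 -0.4004 21.8915] gap 0.0128 yawY -1.0295313445647694 q7 -1.2960078411540392
True
slid 5.01 [0.6164 0.0986 0.1394] F [  0.2453 -12.2642   4.8892] T [-1.1512  0.8292 19.0709] gap 0.0126 yawY -0.9514530992298096 q7 -1.260725179771092
```

View pics/side1.png

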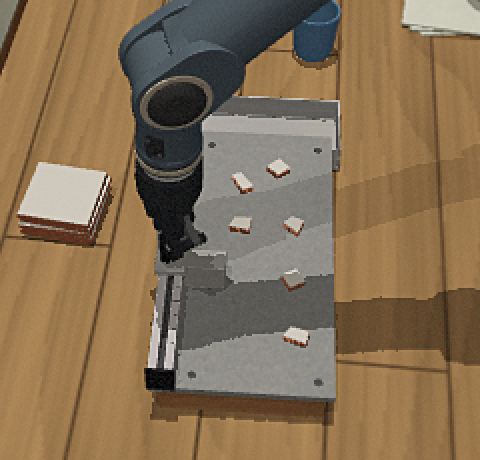

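The image shows the stop hasn't moved. Lowering joint 7 turns the tool clockwise, so I turned the knob the wrong way, against its tight end. I'll rotate back, open the gripper and re-measure.

```bash
python3 - <<'E'
from h import *
s=sense();q=np.array(s["joint_pos"]);q[6]=-.19;move_joints(q)
s=sense();print(s["time_s"],s["position"],s["wrist_force"],s["ft_torque"],s["finger_gap"])
command_gripper(.05);s=sense();print(s["wrist_force"],s["ft_torque"],s["position"])
p=np.array(s["position"]);p[2]=.26;move_l(p,att(YAW),feed=.25)
s=sense();im,d=camera("wrist");cv2.imwrite("pics/wrist2.png",im[100:260,200:440,::-1].repeat(3,0).repeat(3,1))
k,wh,a,P,b=wing(s,im,d);print("wing",k,wh,a,np.median(P[:,2]),"plane",rect(on_plane("wrist",s,.1405)[b]),sense()["time_s"])
E
```

```text
6.0917 [0.6155 0.0991 0.1385] [ 0.9681  4.4236 -2.6056] [ 1.5846 -0.0204  0.1562] 0.01206899180593251
[ 0.6461 -1.1465 -0.1557] [ 0.0195  0.0104 -0.0077] [0.6163 0.0979 0.1394]
wing [0.6134 0.0966] (48.43387985229492, 17.759735107421875) -0.058432896846424776 0.1403452464420369 plane ((613.4451904296875, 97.82879638671875), (17.151458740234375, 49.588321685791016), 1.6367063522338867) 7.225
```

View pics/wrist2.png

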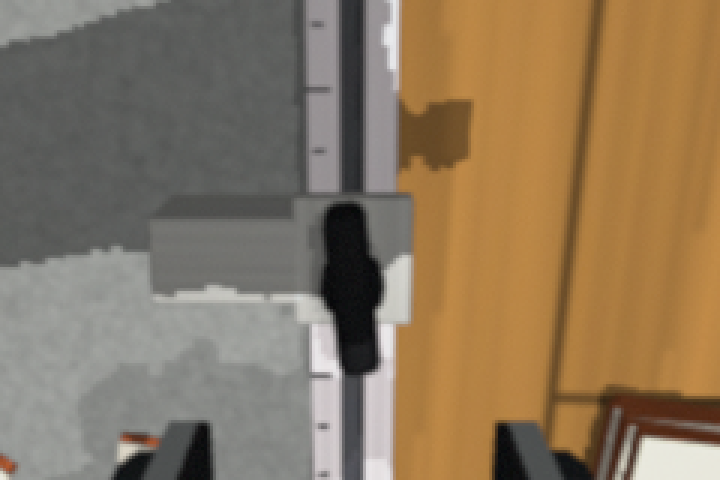

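The picture shows the wing intact at (350,285) and nearly along the fence, so the knob is still tight. I'll regrip and turn anticlockwise with joint 7 increasing.

```bash
cat > turn.py <<'E'
from h import *
def st(t): s=sense();print(t,round(s["time_s"],2),s["position"],"F",s["wrist_force"],"T",s["ft_torque"],"gap",round(s["finger_gap"],4),"yawY",np.arctan2(s["tcp_rot"][1][1],s["tcp_rot"][0][1])-YAW,"q7",s["joint_pos"][6]);return s
E
python3 - <<'E'
from turn import *
k=np.array([.6138,.0972])
move_l([*k,.1375],att(YAW+.01),feed=.12)
command_gripper(0,60); s=st("grip")
q=np.array(s["joint_pos"])
q[6]+=.15;move_joints(q);s=st("test")
if abs(s["ft_torque"][2])<2:
    for f in (.5,.5): q[6]+=f;move_joints(q);s=st("turn")
    u=Rb@[0,1.];t=np.array(s["position"])+np.r_[u*.05,0]
    print(move_l(t,feed=.08,until_force=15));s=st("slid")
E
```

```text
grip 8.82 [0.6157 0.0974 0.1386] F [5.481  0.1085 1.1807] T [ 0.058  -0.9966  0.1899] gap 0.0121 yawY 0.01030275513179229 q7 -0.23261818333821938
test 9.09 [0.6157 0.0974 0.1386] F [ 1.3372 -0.1898 -0.2429] T [-0.0512 -0.4338  0.2051] gap 0.012 yawY 0.1574111379529804 q7 -0.0856387856423986
turn 9.64 [0.6156 0.0973 0.1386] F [ 2.1273 -0.3112  0.0449] T [ 0.0236 -0.3786  0.0637] gap 0.0119 yawY 0.657062156369193 q7 0.41408311585870006
turn 10.19 [0.6155 0.0972 0.1385] F [ 1.6766 -1.2228 -0.3875] T [-0.1069 -0.2524  0.0598] gap 0.0121 yawY 1.1573161917828019 q7 0.9142930987896524
False
slid 10.97 [0.6134 0.1484 0.1385] F [ 1.0754  1.8437 -1.3505] T [ 0.3271 -0.3472  0.0268] gap 0.0118 yawY 1.1613485773145782 q7 0.8361474121144747
```

```bash
python3 - <<'E'
from turn import *
s=sense();u=Rb@[0,1.];t=np.array(s["position"])+np.r_[u*.095,0]
print(move_l(t,feed=.06,until_force=12));s=st("slid")
# ease off any overrun, then turn tight
q=np.array(s["joint_pos"])
for f in (.6,.57): q[6]-=f;move_joints(q);s=st("turn")
command_gripper(.05);s=st("open")
p=np.array(s["position"]);p[2]=.26;move_l(p,att(YAW),feed=.25)
s=sense();im,d=camera("wrist");cv2.imwrite("pics/wrist3.png",im[100:260,200:440,::-1].repeat(3,0).repeat(3,1))
k,wh,a,P,b=wing(s,im,d);print("wing",k,wh,a,"plane",rect(on_plane("wrist",s,.1405)[b]),tobed(k),sense()["time_s"])
E
```

```text
True
slid 12.21 [0.6101 0.2286 0.1385] F [-0.7965 -1.7124  4.6539] T [0.0173 0.2575 0.0058] gap 0.0119 yawY 1.1620340654739645 q7 0.7087017401361061
turn 12.83 [0.6103 0.2288 0.1386] F [ 1.2784 -0.581   2.0085] T [-0.1173 -0.243  -0.0527] gap 0.0121 yawY 0.5632882533690036 q7 0.11016169582315323
turn 13.43 [0.6105 0.2289 0.1386] F [ 2.2698 -0.2513  0.7695] T [ 0.0184 -0.457   0.0656] gap 0.0121 yawY -0.005621950286069849 q7 -0.45893054887952617
open 13.88 [0.6098 0.2287 0.1383] F [-0.4378 -0.5586 -0.2405] T [-0.0034  0.0276  0.026 ] gap 0.0497 yawY -0.007583301040174066 q7 -0.4610658437819163
wing [0.608  0.2279] (48.451881408691406, 17.852216720581055) -0.17228103607649464 plane ((607.7587890625, 229.01885986328125), (17.16038703918457, 50.409027099609375), 2.2762491703033447) [0.104  0.1858] 14.5667
```

View pics/wrist3.png

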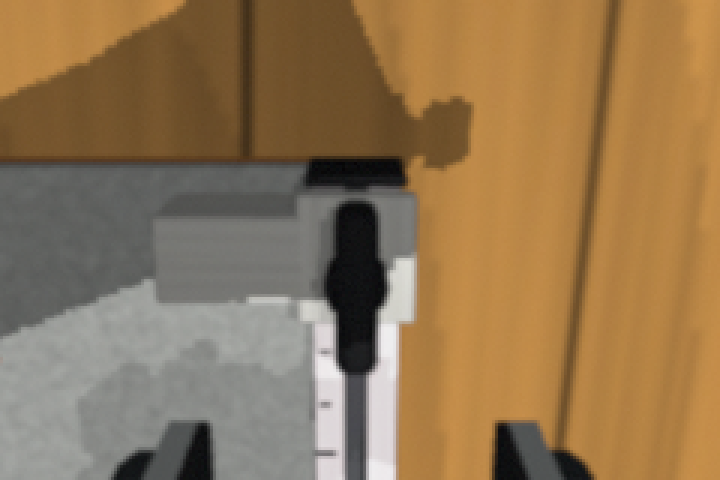

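The wing lies along the fence at (355,285) and the saddle sits about 2 mm from the end cap, so the stop is home (bed y 185.8 mm). Next is the block.

```bash
cat > blk.py <<'E'
from turn import *
def grip(s,im,d,zt=.058):
    C=cloud("wrist",s,d);H=cv2.cvtColor(im,cv2.COLOR_RGB2HSV).astype(int)
    m=(d>0)&(abs(C[...,2]-zt)<.008)&(H[...,0]>8)&(H[...,0]<30)&(np.arange(400)[:,None]<330)
    b=max(blobs(m,50),key=lambda b:b.sum());r=rect(on_plane("wrist",s,zt)[b]);c,(w,h),a=r
    if w<h:a+=90
    return np.array(c)/1000,(w,h),np.radians((a+90)%180-90),b,np.median(C[b][:,2])
E
python3 - <<'E'
from blk import *
command_gripper(.085)
a=np.radians(68);movep([.434,.397,.26],att(a))
s=sense();im,d=camera("wrist");print(grip(s,im,d)[:3],grip(s,im,d)[4],s["time_s"],s["joint_pos"])
c,wh,al,b,_=grip(s,im,d);cv2.imwrite("pics/wrist4.png",im[:,:,::-1])
if 85<max(wh)<105 and 20<min(wh)<33 and abs(np.degrees(al)+22)<8:
    A=att(al+np.pi/2)
    move_l([*c,.18],A,feed=.2);move_l([*c,.046+.006],A,feed=.1,until_force=8);st("down")
    command_gripper(0,80);s=st("grip")
    p=np.array(s["position"]);p[2]+=.13;move_l(p,feed=.15);st("lift")
    im,d=camera("side");cv2.imwrite("pics/side2.png",im[:,160:,::-1])
E
```

```text
(array([0.4291, 0.3956]), (25.105968475341797, 93.33928680419922), np.float64(-0.3767102614622154)) 0.057878930423058084 15.9667 [-0.4742  0.3593 -0.4345  1.7226  0.1686  1.0964  0.2216]
down 18.0 [0.4295 0.396  0.0527] F [-0.2788 -0.4945  0.2156] T [0.0197 0.0305 0.0154] gap 0.0847 yawY 1.1539044433138639 q7 0.09989230981678049
grip 18.57 [0.4295 0.3964 0.0525] F [-0.3471  1.4427  2.2894] T [ 0.1574 -0.0825  0.0174] gap 0.0248 yawY 1.1540833245183597 q7 0.09988861070291735
lift 19.59 [0.4289 0.3954 0.1811] F [ 0.0413  0.5249 -5.9886] T [0.0213 0.0006 0.0468] gap 0.0244 yawY 1.1537993211801243 q7 0.1838540156178458
```

View pics/side2.png

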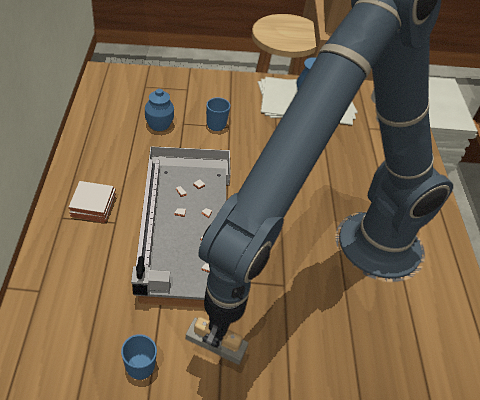

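The picture shows the block lifted level in the gripper at (215,340), with the stop at the cap. The first sweep takes the open-edge side and the second the fence side.

```bash
python3 - <<'E'
from blk import *
A=att(YAW+np.pi/2);Z=.0545;dz=lambda x,y,h=0: bed(x,y,Z+h)
print([inverse_kinematics(dz(x,y),A) is not None for x,y in((-57,.19),)] if 0 else [inverse_kinematics(dz(x,y,h),A) is not None for x in(-.057,.025) for y in(.19,-.222) for h in(0,.1)])
movep(dz(-.057,.188,.075),A);st("over")
print(move_l(dz(-.057,.188),A,feed=.1,until_force=6));st("at")
move_l(dz(-.057,-.222),A,feed=.1);st("swept")
im,d=camera("scene");cv2.imwrite("pics/scene1.png",im[100:270,200:460,::-1].repeat(3,0).repeat(3,1))
E
```

```text
[True, True, True, True, True, True, True, True]
over 20.37 [0.447  0.2235 0.1842] F [-0.0413  0.1274 -4.9999] T [ 0.083  -0.0104  0.0041] gap 0.0248 yawY 1.5697971633408572 q7 0.8733668340365062
False
at 21.27 [0.4474 0.2241 0.11  ] F [ 0.8171  0.3536 -6.1223] T [0.0117 0.0283 0.0025] gap 0.0248 yawY 1.5711741213820867 q7 0.7956611473902249
swept 25.52 [ 0.4635 -0.1859  0.1095] F [ 0.2128  0.4987 -5.0447] T [ 0.0254  0.0363 -0.028 ] gap 0.0252 yawY 1.571113409437867 q7 1.6925075997028871
```

View pics/scene1.png

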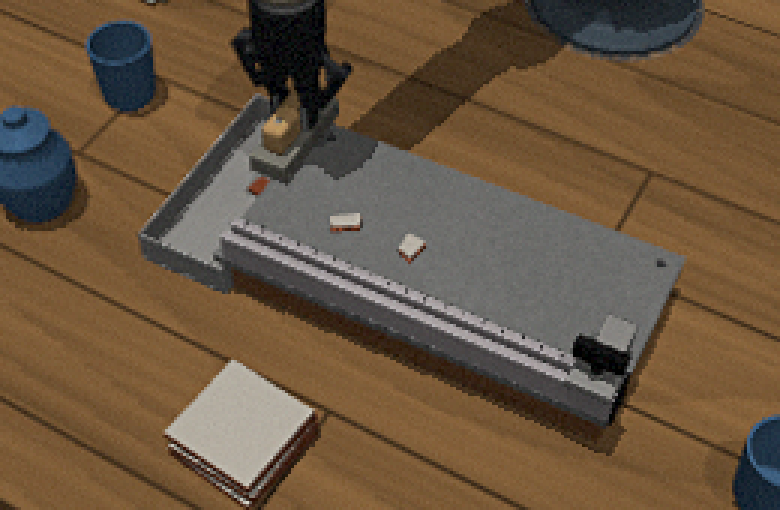

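Two chips remain on the fence side, at (345,221) and (411,246). The rest went over the edge, and one shows in the tray at (258,185). Now the second sweep.

```bash
python3 - <<'E'
from blk import *
A=att(YAW+np.pi/2);Z=.0545;dz=lambda x,y,h=0: bed(x,y,Z+h)
move_l(dz(-.057,-.222,.06),A,feed=.2)
movep(dz(.024,.05,.06),A)
print(move_l(dz(.024,.05),A,feed=.1,until_force=6));st("at")
move_l(dz(.024,-.224),A,feed=.1);st("swept")
move_l(dz(.024,-.224,.08),A,feed=.2)
movep(bed(.0,.1,.16),A);st("clear")
im,d=camera("scene");cv2.imwrite("pics/scene2.png",im[100:270,200:460,::-1].repeat(3,0).repeat(3,1))
E
```

```text
True
at 27.76 [0.5322 0.0875 0.1075] F [ 0.2404 -0.2183  6.0274] T [ 0.0769 -0.1605 -0.0466] gap 0.0247 yawY 1.56928687323735 q7 1.0894799826195192
swept 30.63 [ 0.5445 -0.1844  0.1095] F [-0.5383 -0.0358 -5.4938] T [-0.0241  0.0604  0.0237] gap 0.0245 yawY 1.571508960653344 q7 1.6063685483281194
clear 32.42 [0.508  0.1359 0.2143] F [ 0.9164 -0.7283 -5.1505] T [-0.0024 -0.0036 -0.0129] gap 0.025 yawY 1.5681137997161323 q7 1.0532325428818374
```

View pics/scene2.png

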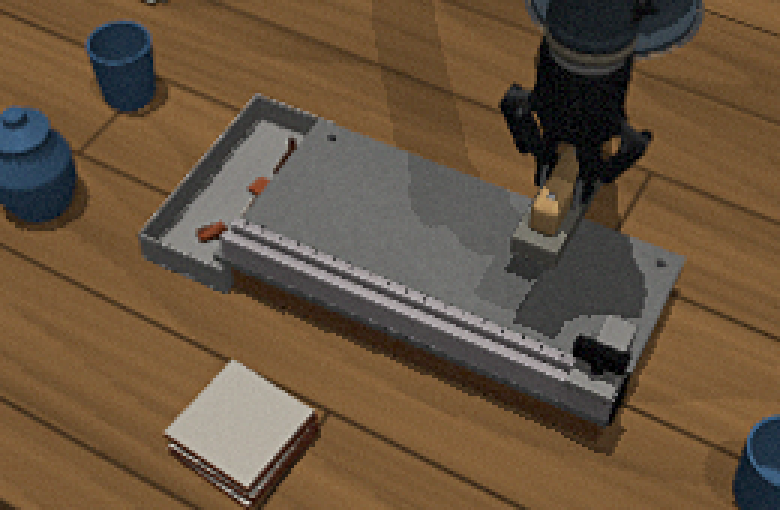

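The bed is clear and chips lie in the tray at (290,155), (258,187) and (210,232). I'll put the block back, then check the tray numerically with the wrist camera.

```bash
python3 - <<'E'
from blk import *
A=att(-.3767+np.pi/2);c=[.4295,.3962]
movep([*c,.18],A)
move_l([*c,.075],A,feed=.15);print(move_l([*c,.0515],A,feed=.03,until_force=5));st("touch")
command_gripper(.085);s=st("open")
p=np.array(s["position"]);p[2]=.26;move_l(p,A,feed=.2)
s=sense();im,d=camera("wrist");print("block",grip(s,im,d)[:3],grip(s,im,d)[4])
p=bed(0,-.2,0);p[2]=.30
movep(p,att(YAW));
# bring the camera over the tray: camera centre looks near TCP
s=sense();im,d=camera("wrist");np.savez("wt.npz",im=im,d=d,pos=s["position"],rot=s["tcp_rot"]);C=cloud("wrist",s,d)
T=tobed(C);hsv=cv2.cvtColor(im,cv2.COLOR_RGB2HSV).astype(int);z=C[...,2]
intray=(d>0)&(T[...,1]<-.20)&(T[...,1]>-.335)&(abs(T[...,0])<.125)
print("px tray",intray.sum())
m=intray&(((im.min(2)>150))|((hsv[...,1]>110)&(hsv[...,0]<14)))&(z<.06)
for b in blobs(m,15):
    v,u=np.nonzero(b);print(b.sum(),u.mean().round(),v.mean().round(),T[b].mean(0),z[b].mean(),z[b].max(),im[b].mean(0))
print(s["time_s"])
E
```

```text
True
touch 35.08 [0.4293 0.3959 0.0525] F [-0.5269 -0.7754  6.4351] T [ 0.0235  0.0045 -0.0249] gap 0.0252 yawY 1.153911639668924 q7 0.009283003903185632
open 35.7 [0.4282 0.3943 0.0508] F [-0.0852  0.1747 -0.7174] T [-0.015  -0.0274  0.0359] gap 0.0852 yawY 1.1537049949973772 q7 0.009434473162191873
block (array([0.4283, 0.3942]), (25.535903930664062, 93.95305633544922), np.float64(-0.37698363494811205)) 0.057975042103517976
px tray 18771
8229 320.0 200.0 [ 0.0027 -0.2561] 0.016417564890646462 0.05853816794145472 [187.593  183.2062 176.0814]
43 408.0 185.0 [ 0.1174 -0.2224] 0.04984601735692776 0.056823554159432854 [166.5581 164.186  157.8605]
88 334.0 187.0 [ 0.0216 -0.2338] 0.021278389556949034 0.024492637308065668 [79.2386 42.0227 24.7614]
82 265.0 192.0 [-0.0754 -0.2408] 0.022436349271202517 0.028270647021602258 [79.5732 43.0366 26.7561]
62 284.0 190.0 [-0.0492 -0.2384] 0.02288111160368284 0.026108350220768795 [78.2903 43.371  27.3065]
31 405.0 230.0 [ 0.123  -0.2913] 0.041434092730072834 0.042332411040631956 [177.7419 170.5484 160.3871]
108 371.0 242.0 [ 0.0751 -0.3103] 0.04145696169908938 0.04298298655418098 [176.9074 171.2222 161.7593]
38.975
```

```bash
python3 - <<'E'
from blk import *
w=np.load("wt.npz");s=dict(position=w["pos"],tcp_rot=w["rot"])
def rep(s,im,d):
    C=cloud("wrist",s,d);T=tobed(C);z=C[...,2];H=cv2.cvtColor(im,cv2.COLOR_RGB2HSV).astype(int)
    inn=(d>0)&(abs(T[...,0])<.113)&(T[...,1]<-.214)&(T[...,1]>-.314)
    print("floor",np.median(z[inn]))
    for nm,m in(("high",inn&(z>.0085)&(z<.05)),("terra",inn&(H[...,1]>90)&(H[...,0]<15)&(z<.052)),):
        for b in blobs(m,15):
            v,u=np.nonzero(b);print(nm,b.sum(),u.mean().round(),v.mean().round(),T[b].min(0),T[b].max(0),"z",z[b].min(),z[b].max(),H[b].mean(0))
rep(s,w["im"],w["d"])
# look from the tray's far side: camera offset toward -y, looking back at +y
p=bed(0,-.27,0);p[2]=.27
try: movep(p,att(YAW+np.pi))
except Unreachable as e: print("unreach",e)
else:
    s=sense();im,d=camera("wrist");rep(s,im,d)
print(sense()["time_s"],sense()["position"],sense()["joint_pos"])
E
```

```text
floor 0.0042151853694473995
high 2172 303.0 231.0 [-0.113  -0.3123] [ 0.113  -0.2144] z 0.008506696160385407 0.0430718156430947 [30.3011  9.6598 93.0115]
high 329 276.0 190.0 [-0.088  -0.2507] [-0.0361 -0.2289] z 0.009670232592742245 0.028270647021602258 [ 13.8693 104.4498 111.459 ]
high 236 307.0 193.0 [-0.0282 -0.2594] [-0.0047 -0.2335] z 0.008539644510232758 0.014809934547182768 [  9.5551 167.822  195.8432]
high 158 334.0 188.0 [ 0.0096 -0.2406] [ 0.0369 -0.2312] z 0.01205030610507729 0.025217032743882983 [ 11.8291 119.9557 104.0127]
high 219 362.0 203.0 [ 0.0486 -0.2765] [ 0.08   -0.2446] z 0.009075221902144714 0.014510099798871523 [  9.5023 160.0502 156.0868]
terra 24 280.0 184.0 [-0.0662 -0.2321] [-0.0413 -0.2292] z 0.01690614323270584 0.022393440973927925 [ 9.5    97.875  91.8333]
terra 224 307.0 193.0 [-0.0288 -0.2582] [-0.0062 -0.2339] z 0.003133970218535731 0.014809934547182768 [  9.5938 173.2902 195.5   ]
terra 93 333.0 187.0 [ 0.0096 -0.2378] [ 0.0339 -0.2314] z 0.01609626787939228 0.025217032743882983 [  9.4731 171.6989  80.2151]
terra 88 265.0 192.0 [-0.0862 -0.2475] [-
[... 1553 characters left out ...]
[-0.0582 -0.2188] z 0.046883512770476476 0.04939803229239964 [43.4483  6.2759 61.5862]
terra 253 268.0 173.0 [ 0.0484 -0.2756] [ 0.0784 -0.2484] z 0.00951817302782143 0.014610482413029091 [  9.6206 174.5178 146.7115]
terra 276 328.0 184.0 [-0.0275 -0.2598] [-0.0048 -0.2321] z 0.0028242108823550716 0.014220709275878707 [  9.6087 173.9964 115.4275]
terra 261 360.0 194.0 [-0.0843 -0.2509] [-0.0375 -0.2256] z 0.0040957803014179395 0.028417600989102565 [  9.3525 153.1264  76.2682]
terra 90 299.0 194.0 [ 0.0086 -0.2392] [ 0.0381 -0.2291] z 0.0037809614050117735 0.024830817940435956 [  9.2444 155.4     77.3778]
41.2 [ 0.5223 -0.2317  0.2699] [-0.4641  0.4662  1.119   1.8109 -0.4578  1.1564 -2.296 ]
```

```bash
python3 - <<'E'
from blk import *
w=np.load("wt.npz");im=w["im"];H=cv2.cvtColor(im,cv2.COLOR_RGB2HSV).astype(int)
t=(H[...,1]>90)&(H[...,0]<15)
for v in range(176,208): print("".join("#" if t[v,u] else " .:-=+*%@"[min(8,im[v,u].max()//29)] for u in range(250,300)))
p,R,c=pose("side",None)
for n in("side","scene"):
    a,d=camera(n);C=cloud(n,None,d);h=cv2.cvtColor(a,cv2.COLOR_RGB2HSV).astype(int);T=tobed(C)
    m=(d>0)&(h[...,0]<12)&(h[...,1]>120)&(C[...,0]>.3)&(C[...,0]<1)&(abs(C[...,1])<.6)&(C[...,2]>-.01)&(C[...,2]<.12)
    for b in blobs(m,5):
        v,u=np.nonzero(b);print(n,b.sum(),u.mean().round(),v.mean().round(),T[b].mean(0),C[b].mean(0)[2],h[b].mean(0))
E
```

```text
++++++++++++++++++++++++++++++++++++++++++++++++++
++++++++++++++++++++++++++++++++++++++++++++++++++
++++++++++++++++++++++++++++++++++++++++++++++++++
++++++++++++++++++++++++++++++++++++++++++++++++++
++++++++++++++++++++++++++++++++++++++++++++++++++
++++++++++++++++++++++++++++++++++++++++++++++++++
++++++++++++++++++++++++++++++++++++++++++++++++++
*+++++++++++++++***+++===================+++++++++
********************+=-#--##############-=+******+
%%%%*********%%%**++==##########------====+*%%%%%*
%%%%%%%%%%%%%***+==---=========+++++++***++%%%%%%*
%%%%%%%%%%***++==--###==+==++++=+++++++++=+*%%%%%*
%%%%%%%%**++==---#####-===--=-############=*%%%%%*
%%%%%%%%*+=----########-==################=*%%%%%%
%%%%%%%*+=--###########-==################=+%%%%%%
%%%%%%%*=-#############-==################=+*%%%%%
*%*%*%**=##############===###############-=+*%%%%%
**%*%%*+=############-=**+=============++++*%%%%%%
*****%**=#########--=**%%%%%%%%%%%%%%%%%%%%%%%%%%*
********=#######-=+**%%%%%%%%%%%%%%%%%%%%%%%%%%%**
*****%**+-####-=+*%%%%%%%%%%%%%%%%%%%%%%%%%%%%%%*#
******%**=##-=+*%%%%%%%%%%%%%
[... 1972 characters left out ...]
.5714  54.7143]
scene 10 367.0 232.0 [0.1134 0.1049] 0.007146811447133828 [  9.8 154.6  52. ]
scene 11 379.0 235.0 [0.1128 0.1437] 0.01771296063007595 [ 10.2727 159.8182  52.    ]
scene 11 387.0 239.0 [0.1137 0.1691] 0.0187616189777858 [ 10.0909 176.1818  50.2727]
scene 143 291.0 253.0 [ 0.2832 -0.0502] 0.02497528247316745 [  8.1049 183.8671  58.6014]
scene 8 395.0 244.0 [0.1127 0.1948] 0.007533987382240745 [  9.875 158.     54.375]
scene 6 258.0 247.0 [ 0.3182 -0.1357] 0.04268277482419378 [  9.5    179.3333  70.5   ]
scene 14 260.0 252.0 [ 0.3185 -0.1311] 0.016038938166933723 [  7.5    166.8571  63.2857]
scene 7 269.0 257.0 [ 0.3225 -0.098 ] 0.022959212773182643 [  8.5714 187.4286  68.    ]
```

The tray holds six chips: two flat, one standing, and a group of three leaning on the near wall. No chips are anywhere else, the block stands upright on the bench, and the arm is clear.

```bash
python3 -c "
from rig import *
print(sense()['time_s'],finish_job())"
```

```text
the job is handed in; nothing more can be done
41.3 None
```

I handed the job in at 41.3 s of robot time, and no verdict came back: my last measurements show the stop home against the end cap, the knob tight, all six chips in the tray and the block upright on the bench, though I first turned the tightened knob the wrong way, which moved the stop about 4 mm before I corrected it.

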